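# Take down the heating stack from the stirring hotplate

### The arm

A 6-joint arm with a two-finger parallel gripper is mounted at the origin on the work surface. World frame = base frame: x ahead of the robot, y to its left, z up, the work surface at z = 0. Lengths are in mm, angles in degrees, forces in N, time in s.
With the tool pointing down it reaches from about 350 to 850 mm from the base axis. Payload 8.1 kg.
Tool frame: the origin (TCP) lies between the finger pads; the fingertips stand 8 mm ahead of it and the grasp point (between the pads) lies 11 mm behind it; z points along the fingers, y is the direction in which the jaws open and shut (so a half turn about z gives the same grasp; the last joint's range is limited). The gripper opens to 85 mm and grips with 20 to 120 N. Pads are 22 mm wide; open, the fingers measure 114 mm over their backs; the gripper's body (76 mm by 85 mm) begins 54 mm behind the grasp point. The pads swing forward as they close: fully open they stand 13 mm farther back than shut.
Start: joints at [-71.471, 7.471, 85.268, -0, 87.261, -4.893], TCP at [238.525, -550.555, 239.292] pointing down, gripper open.
Joint ranges: [-169.43, 169.43], [-51.17, 129.36], [1.28, 143.12], [-76.62, 256.62], [0, 156.53], [-152.29, 152.29]. Speed limits (degrees/s): [136.94, 136.94, 159.86, 180, 180, 180].

### API

Orientations are given as [roll, pitch, yaw] about the fixed x, y, z axes, in that order (R = Rz(yaw) Ry(pitch) Rx(roll)).
In Python, from plant import env gives the robot as it stands.
- The arm moves only by the tool carry_out, never from a script. Its argument "increments" is text: rows parted by semicolons, each of 7 numbers parted by spaces: the shift along the tool's x, y, z in units of 0.25 m (1.0 is 0.25 m), then the turn, a rotation vector about the tool's x, y, z in units of 360 degrees (1.0 is 360 degrees), then the gripper command: -1 is fully open, 1 is shut, values between are in proportion. In form: tx ty tz rx ry rz claw; .... A call has 1 to 8 rows; each row shifts and turns the commanded pose from where the row before left it, along the tool's axes as they then stand; what a row does not reach is not made up. A row lasts 1/12 s, in which the tool goes at most 41.7 mm and 7.16 degrees, less where a joint would pass 70% of its speed; a pose out of reach is approached as far as the arm can. A call with a number of a shift or a turn outside -1 to 1 is refused whole. A call with a gripper value outside its range is refused whole. The fingers move at their own pace and stop on an object; "squeeze" is the grip in N (left out, the last holds). Time passes only in rows, so rows that do not move let the fingers close. It gives the time, the measured TCP pose, the force and the opening at its end, in the units of the state.
- env.sense(): the state, without advancing time (a new reading comes with each control period).
- env.snapshot(name): name is "scene" or "top" or "wrist"; returns a dict with "image" (480x640x3 uint8, red, green, blue), "fovy" (degrees; the focal length in pixels is half the picture's height over the tangent of half this angle, whatever the lens; pixels are square), "cx", "cy" (the principal point, pixels), "dist" ([k1, k2, p1, p2, k3] as OpenCV has them; the pictures are not rectified), "cam_to_world" (4x4, takes a point from camera to world coordinates). Camera axes: x right, y up, looking along -z (the intrinsics and any distortion apply to the point x, -y, -z); pixel columns grow to the right and rows downward; lengths in mm; the calibration is good to about 2 mm. A picture is of the moment at which its call begins. There is no depth.
- env.job_done(): hands the job in, once; it reports no verdict.
The state is a dict: "time": time; "joint_positions": joint angles; "joint_vel": joint speeds; "tau": joint torques, N m; "tool_pos": TCP position; "eef_rot": TCP orientation; "contact_force": force on the tool from outside, world axes, zero at the start; "wrist_torque": the same for the moment, N m; "grip_width": finger opening in mm.
Only numpy, scipy, OpenCV 4.12 (cv2) and the standard library are available. Lean on these libraries where they do the work, as an engineer would, in place of code of your own. Each camera call takes 0.05 s, during which the arm holds its last target. There are 200 camera calls.

### The job

The reaction is finished: take the stack on the hotplate apart and put each part on its own place. The red stopper goes into the white porcelain dish, the amber flask stands upright in the empty cork ring, the blue heating insert stands in the middle of the white square tile, and the aluminium base block lies flat in the middle of the wire gauze. Set the flask down gently and never let it tip over, and do not disturb the clear flask with the yellow stopper that stands in the other cork ring.

Things in the scene. Friction and masses are not known exactly. Their poses are not given: they have to be found in the camera images.
- stopper: Red plastic stopper. Origin at the tip (underside) of its plug, z up along its axis to the head. Plug: round, 12 mm wide at the tip, 14 mm at the head, 16 mm long. Head: hexagon 27 mm across flats (one pair of flats faces +-x, its own frame), from 16 to 32 mm above the origin, a black dot on top. 15 g. At the start its plug hangs loosely (2 mm play each side) in the flask's neck and the head rests on the rim. It may stand or lie in the dish.
- flask: Amber round-bottomed flask, 90 mm tall. Origin at the lowest point of the bulb, z up along the neck. Bulb: sphere 51 mm in diameter, centre 25.5 mm above the origin. Neck: tube 24 mm outside, 18 mm inside, from the bulb up to 84 mm above the origin, then a rim bead 27.6 mm wide up to 90 mm. About 110 g, weighted at the bottom by a stirring bar. At the start the bulb sits in the seat of the blue insert (its origin about 27.5 mm above the origin of the insert).
- insert: Blue round heating insert, 42 mm tall. Origin at the centre of its underside, z up. Shank 46 mm in diameter from 0 to 20 mm, collar 64 mm in diameter from 20 to 42 mm, with a round seat for the bulb in its top (50 mm wide and 6 mm deep, then 38 mm wide, 16 mm deeper). About 180 g. At the start the shank is down in the base block's well with the collar's underside resting on the block's top (so its origin is 20 mm above the block's origin). On the tile it stands on its shank.
- base_block: Bare aluminium base block, 94 mm (own x) by 66 mm (own y) by 40 mm tall, with a round well 50 mm wide and 22 mm deep in the middle of its top and a small black vial hole at either end. Origin at the centre of its underside, z up. About 450 g. It stands on the hotplate's plate.
- hotplate: White stirring hotplate with a blue control panel on the side towards the robot, fixed in place. Origin on the table under the axis of its round plate, 135 mm in diameter, whose flat top is 90 mm above the table. The housing, 165 mm wide (own y) and 70 mm tall, runs from 175 mm in front of this axis (own -x) to 75 mm behind it.
- dish: Place of the stopper: round flat white porcelain dish, 100 mm across, 20 mm tall, wall 3 mm, floor 4 mm thick, fixed. Origin at the centre of its underside.
- cork_ring: Place of the flask: the empty, smaller cork ring, 80 mm outside, hole 40 mm, 30 mm tall, fixed. Origin at the centre of its underside. The flask's bulb sits on the edge of the hole with the flask's origin about 20 mm above the table.
- tile: Place of the insert: white glazed square tile, 108 x 108 x 8 mm, fixed. Origin at the centre of its underside (its top is 8 mm up).
- gauze: Place of the base block: square steel wire gauze 125 x 125 x 3 mm with a pale ceramic disc in the middle, fixed. Origin at the centre of its underside (its top is 3 mm up).
- other_flask: Bystander, to be left alone: clear round-bottomed flask with a yellow stopper, bulb 64 mm, about 118 mm tall, standing in its own larger cork ring (100 mm wide, 34 mm tall). Origin at the lowest point of its bulb.
There are look-alikes about, which are no part of the job. There is more than one size of the tile; the job needs the larger.

How it is judged (in metres and radians):
At the end, for the whole second after the job is handed in: Stopper inside the dish, standing or lying; flask seated in the small cork ring, leaning under 14 degrees; insert upright on the tile and base block flat on the gauze, right side up, each within 15 mm of the middle; all released and at rest (horizontal distance between stopper and dish below 0.047 m and z of stopper in the frame of dish below 0.03 m and horizontal distance between flask and cork_ring below 0.012 m and z of flask in the frame of cork_ring below 0.027 m and angle between flask's own z axis and vertical below 0.25 rad and horizontal distance between insert and tile below 0.015 m and z of insert in the frame of tile below 0.012 m and angle between each of insert, base_block's own z axis and vertical below 0.1 rad and horizontal distance between base_block and gauze below 0.015 m and z of base_block in the frame of gauze below 0.007 m and linear speed of each of stopper, flask, insert, base_block below 0.03 m/s); the robot touches nothing.
It fails at once if the flask is tipped over (more than 45 degrees) (angle between flask's own z axis and vertical above 0.79 rad).
It fails at once if the flask is dropped (falls faster than 0.5 m/s with no finger on it, a fall of about 13 mm) or rammed into the cork ring (more than 40 N) ((linear speed of flask above 0.5 m/s and contact force between the fingers and flask below 0.05 N) or contact force between flask and cork_ring above 40 N).
It fails at once if the other flask is disturbed (moved more than 20 mm) (distance of other_flask from where it was at the start of the episode above 0.02 m).
It also fails if it takes over 122 s, if anything falls off the work surface, if the arm or the gripper's body presses on something with over 40 N, if the wrist force passes 120 N, or if a joint passes its speed limit or range.

## Working session

There is one attempt and no reset: what is moved stays moved. The work goes in short steps, Python scripts to look and compute and a tool call to move; the robot and the scene stay as the last step left them, time stands still between calls to the robot, and variables do not carry over. Pictures are saved under pics/ and viewed, about 12 in all and at most 16, crops included, and the job is handed in when it is done.

Besides the shell and the picture viewer there is one more tool, called after "Emit:" by a JSON object that holds its "api" and its "payload". carry_out: Moves the arm, as the interface text tells. Its arguments: {"type":"object","properties":{"increments":{"type":"string"},"squeeze":{"type":"number"}},"required":["increments"]}

```bash
ls; mkdir -p pics; python3 - <<'E'
from plant import env
import cv2,pickle
s=env.sense();print(s)
d={}
for n in("scene","top"):
    d[n]=env.snapshot(n); cv2.imwrite(f"pics/{n}0.png",d[n]["image"][:,:,::-1])
    print(n,{k:v for k,v in d[n].items() if k!="image"})
pickle.dump(d,open("s0.pkl","wb"))
E
```

```text
pics
{'time': 0.0, 'joint_positions': array([-7.14697729e+01,  7.51483173e+00,  8.53297275e+01,  7.94477572e-04,
        8.72619049e+01, -4.89159907e+00]), 'joint_vel': array([-0.02656361, -0.01625086,  0.01612485,  0.02554788,  0.01013811,
        0.0731756 ]), 'tau': array([ 2.61034118e-03, -5.69391167e+01, -5.00542045e+01, -1.99377469e-04,
        1.50506885e-02,  1.18081621e-05]), 'tool_pos': array([ 238.36564748, -550.03211042,  238.24300927]), 'eef_rot': array([-1.79893991e+02, -9.86888747e-03,  2.34217784e+01]), 'contact_force': array([0.36356175, 0.5298791 , 0.49537571]), 'wrist_torque': array([-0.02197526, -0.01581512, -0.0216551 ]), 'grip_width': 85.23497131914537}
scene {'fovy': 51.943312485083894, 'cx': 319.06226997349256, 'cy': 243.4950095078311, 'dist': array([0.02985143, 0.        , 0.        , 0.        , 0.        ]), 'cam_to_world': array([[ 5.57976998e-01, -7.18766721e-01,  4.14772313e-01,
         8.34519962e+02],
       [ 8.29773516e-01,  4.90299029e-01, -2.66613529e-01,
        -2.39566067e+02],
       [-1.17295302e-02,  4.92931297e-01,  8.69989169e-01,
         9.31082090e+02],
       [ 0.00000000e+00,  0.00000000e+00,  0.00000000e+00,
         1.00000000e+00]])}
top {'fovy': 49.70440407563828, 'cx': 317.07792533218213, 'cy': 238.98514662028094, 'dist': array([-0.13614087,  0.        ,  0.        ,  0.        ,  0.        ]), 'cam_to_world': array([[ 2.69145849e-02,  9.96293462e-01, -8.17003285e-02,
         3.51184420e+02],
       [-9.99405819e-01,  2.85787426e-02,  1.92682415e-02,
         1.13143714e+01],
       [ 2.15317157e-02,  8.11331870e-02,  9.96470668e-01,
         1.35191249e+03],
       [ 0.00000000e+00,  0.00000000e+00,  0.00000000e+00,
         1.00000000e+00]])}
```

View pics/scene0.png

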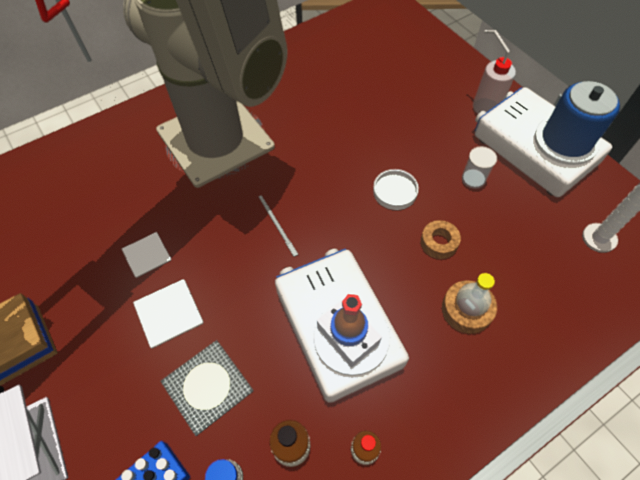

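View pics/top0.png

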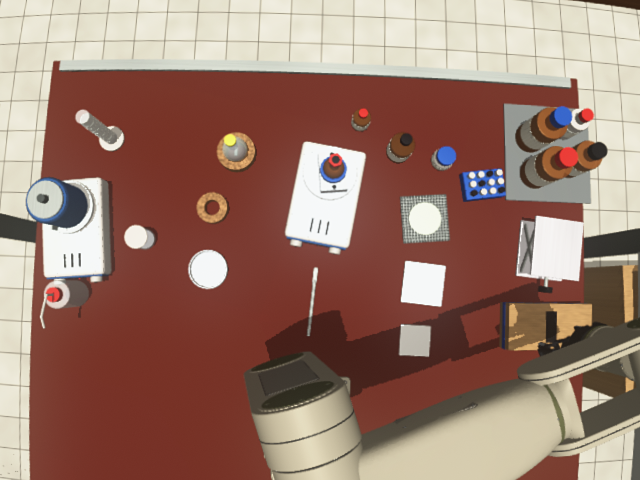

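The scene view shows the stack, with the stopper at (351,302). Things that could be confused:

| Wanted | Pixel | Look-alike | Pixel |
|---|---|---|---|
| stopper | scene (351,302) | red-capped bottle | scene (367,443) |
| larger tile | scene (168,313) | smaller grey tile | scene (146,255) |
| small empty cork ring | scene (441,238) | ring holding the clear flask | scene (470,305) |
| dish | scene (396,188) | white-capped jar | top (138,237) |
| stack's hotplate | top (327,195) | hotplate with the blue pot | top (75,225) |

Next I'll take an enlarged crop to check these choices.

```bash
cat > h.py <<'E'
import numpy as np,cv2,pickle
def K(d):
    f=240/np.tan(np.radians(d["fovy"])/2); return np.array([[f,0,d["cx"]],[0,f,d["cy"]],[0,0,1.]])
def ray(d,p):
    u=cv2.undistortPoints(np.array([[p]],float),K(d),np.array(d["dist"]))[0,0]
    M=d["cam_to_world"]; return M[:3,3],M[:3,:3]@np.array([u[0],-u[1],-1])
def onz(d,p,z):
    o,r=ray(d,p); return o+r*(z-o[2])/r[2]
def proj(d,P):
    M=d["cam_to_world"]; q=(np.atleast_2d(P)-M[:3,3])@M[:3,:3]; q=q*[1,-1,-1]
    return cv2.projectPoints(q,np.zeros(3),np.zeros(3),K(d),np.array(d["dist"]))[0][:,0]
def tri(obs):
    A=np.zeros((3,3));b=np.zeros(3)
    for d,p in obs:
        o,r=ray(d,p);r=r/np.linalg.norm(r);Q=np.eye(3)-np.outer(r,r);A+=Q;b+=Q@o
    return np.linalg.solve(A,b)
def crop(img,x0,y0,x1,y1,s):
    c=cv2.resize(img[y0:y1,x0:x1,::-1],None,fx=s,fy=s,interpolation=cv2.INTER_CUBIC).copy()
    for x in range(-(-x0//10)*10,x1,10):
        cv2.line(c,((x-x0)*s,0),((x-x0)*s,4 if x%50 else 12),(0,255,0),1)
        if x%20==0: cv2.putText(c,str(x),((x-x0)*s,22),0,.35,(0,255,0))
    for y in range(-(-y0//10)*10,y1,10):
        cv2.line(c,(0,(y-y0)*s),(6,(y-y0)*s),(0,255,0),1); cv2.putText(c,str(y),(8,(y-y0)*s+4),0,.35,(0,255,0))
    return c
E
python3 - <<'E'
from h import *
d=pickle.load(open("s0.pkl","rb"))
a=crop(d["scene"]["image"],270,280,400,400,6)
cv2.imwrite("pics/c1.png",a[:600,:780])
b=crop(d["top"]["image"],190,135,450,325,3)
cv2.imwrite("pics/c2.png",b)
c=crop(d["top"]["image"],295,135,375,235,6)
cv2.imwrite("pics/c3.png",c)
E
```

```text
(no output)
```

View pics/c1.png

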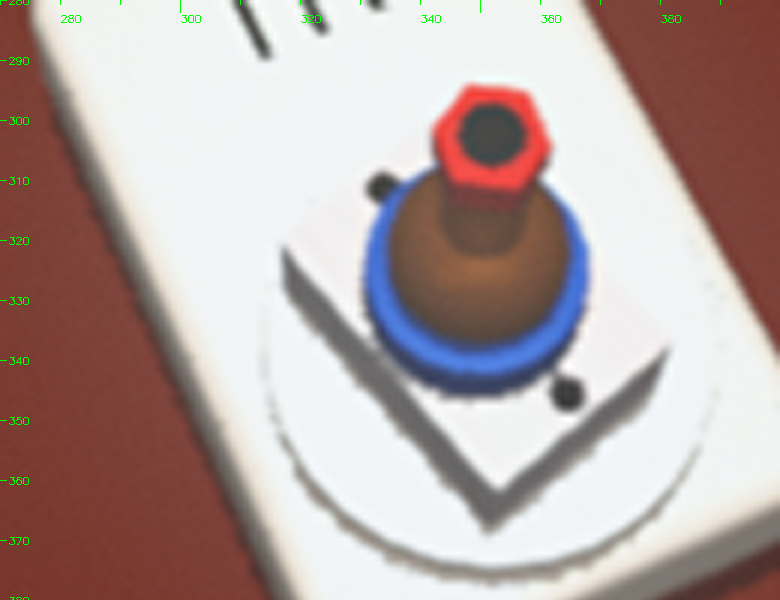

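View pics/c2.png

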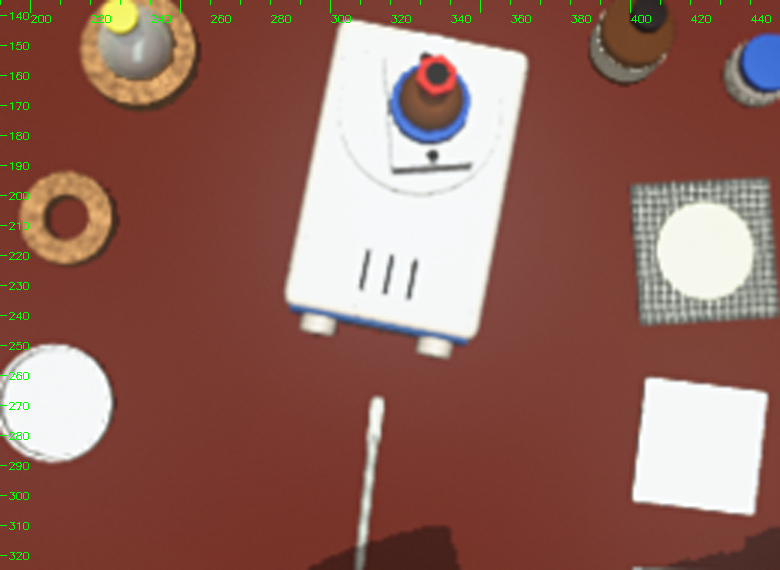

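View pics/c3.png

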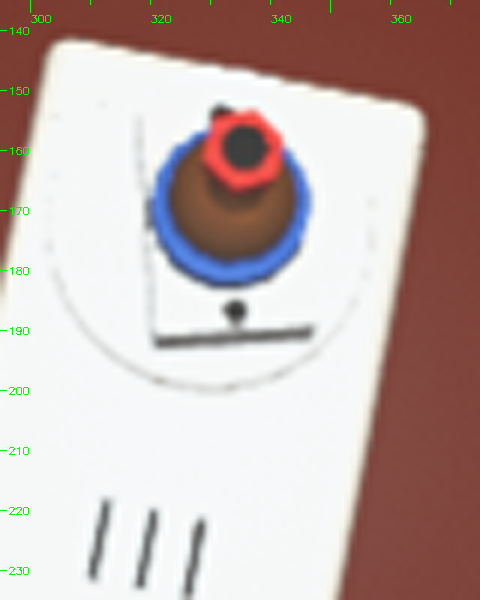

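```bash
python3 - <<'E'
from h import *
np.set_printoptions(precision=1,suppress=True)
d=pickle.load(open("s0.pkl","rb"));S=d["scene"];T=d["top"]
c2=lambda x,y:(190+x/3,135+y/3); c1=lambda x,y:(270+x/6,280+y/6); c3=lambda x,y:(295+x/6,135+y/6)
print("dot tri",tri([(S,c1(492,134)),(T,c3(244,147))]),onz(S,c1(492,134),243.5),onz(T,c3(244,147),243.5))
hs=[onz(S,c1(*p),130) for p in((383,188),(568,393))]; ht=[onz(T,c3(*p),130) for p in((223,112),(236,310))]
for h in(hs,ht):print("holes",h,(h[0]+h[1])/2,np.degrees(np.arctan2(*(h[0]-h[1])[1::-1])), np.linalg.norm(h[0]-h[1]))
cs=[onz(S,c1(*p),130) for p in((283,248),(497,492),(668,348))];print("corners",cs,(cs[0]+cs[2])/2,[np.linalg.norm(cs[i]-cs[1]) for i in(0,2)])
for n,v in zip("ab",(cs[0]-cs[1],cs[2]-cs[1])):print(n,np.degrees(np.arctan2(v[1],v[0])))
ct=[onz(T,c3(*p),130) for p in((154,337),(313,327))];print("topfront",ct)
print("ins circle T",onz(T,c3(231,207),152))
print("ring",onz(T,c2(67,217),30),onz(S,(441,236.5),30))
print("dish",onz(T,c2(55,403),20),onz(S,(396,188),20))
t=np.array([onz(T,c2(*p),8) for p in((646,377),(768,393),(755,515),(633,501))]);print("tile",t.mean(0),np.linalg.norm(t-np.roll(t,1,0),axis=1),"S",onz(S,(168.5,313),8))
t=np.array([onz(T,c2(*p),3) for p in((630,185),(770,179),(778,317),(641,325))]);print("gauze",t.mean(0),np.linalg.norm(t-np.roll(t,1,0),axis=1),[np.degrees(np.arctan2(*(t[i+1]-t[i])[1::-1])) for i in(0,1)],"S",onz(S,(206.5,387),3))
print("of",tri([(S,(486,281)),(T,(230.5,140))]))
E
```

```text
dot tri [618.  -45.2 242.6] [618.8 -44.6 243.5] [617.3 -46.  243.5]
holes [array([579.1, -48.3, 130. ]), array([657.8, -40.4, 130. ])] [618.5 -44.3 130. ] -174.24859105844192 79.12711625873922
holes [array([658.6, -43.1, 130. ]), array([578. , -50.2, 130. ])] [618.3 -46.7 130. ] 5.024788367861961 80.86342501982344
corners [array([578. , -82.3, 130. ]), array([669.3, -73. , 130. ]), array([663.1,  -9.5, 130. ])] [620.6 -45.9 130. ] [np.float64(91.71539573236015), np.float64(63.82311649665043)]
a -174.15506039890326
b 95.57009560869687
topfront [array([566.1, -17.8, 130. ]), array([572.2, -81.1, 130. ])]
ins circle T [615.  -46.2 152. ]
ring [533.6 257.9  30. ] [535.7 258.4  30. ]
dish [374.1 263.1  20. ] [378.5 264.   20. ]
tile [ 351.9 -296.3    8. ] [108.3 109.2 107.2 108.4] S [ 357.4 -293.9    8. ]
gauze [ 523.8 -299.3    3. ] [124.3 126.6 123.3 123. ] [np.float64(-85.53671313686102), np.float64(-176.44271953923536)] S [ 528.4 -298.7    3. ]
of [684.1 203.1 137.4]
```

```bash
cat >> h.py <<'E'
from scipy.spatial.transform import Rotation as Ro
def plan(s,*wps):
    """waypoints (x,y,z,yaw): print per-leg tool-frame shift/turn in move units, and min rows"""
    p=np.array(s["tool_pos"]);yaw=s["eef_rot"][2]
    print("t",round(s["time"],2),"pos",p.round(1),"rot",np.round(s["eef_rot"],2),"F",np.round(s["contact_force"],1),"w",round(s["grip_width"],1))
    for w in wps:
        R=Ro.from_euler("xyz",[180,0,yaw],degrees=True).as_matrix()
        q=np.array(w[:3]); v=R.T@(q-p); dy=w[3]-yaw
        print(w,"shift",(v/250).round(4),"rz",round(-dy/360,4),"rows",round(max(np.linalg.norm(v)/41.7,abs(dy)/7.16),1)); p=q;yaw=w[3]
E
python3 - <<'E'
from h import *
from plant import env
d=pickle.load(open("s0.pkl","rb"));S=d["scene"]
v=np.array([onz(S,(270+x/6,280+y/6),243.5)[:2] for x,y in((467,85),(527,92),(551,147),(517,193),(452,183),(433,130))])
c=v.mean(0);e=v-np.roll(v,1,0);print(c,np.linalg.norm(e,axis=1),np.degrees(np.arctan2(v[:,1]-c[1],v[:,0]-c[0]))%60)
plan(env.sense(),(238.5,-550,330,23.4),(500,-202,330,-3),(618,-45.3,330,-3))
E
```

```text
[619.52025291 -45.45248093] [15.06455258 15.17724207 15.8392959  15.09587591 16.22352828 14.82322518] [47.35571826 48.85694891 46.62579592 48.03870716 45.87075416 47.34659718]
t 0.1 pos [ 238.4 -550.1  238.3] rot [-1.799e+02 -1.000e-02  2.342e+01] F [ 0.4  0.4 -0.4] w 85.5
(238.5, -550, 330, 23.4) shift [ 6.000e-04 -1.000e-04 -3.667e-01] rz 0.0001 rows 2.2
(500, -202, 330, -3) shift [ 1.5128 -0.8621 -0.    ] rz 0.0733 rows 10.4
(618, -45.3, 330, -3) shift [ 0.4385 -0.6506 -0.    ] rz 0.0 rows 4.7
```

```bash
python3 - <<'E'
from h import *
from plant import env
plan(env.sense(),(238.5,-550,330,23.4),(238.5,-550,330,47.4),(428,-298,330,47.4),(618,-45.3,330,47.4))
E
```

```text
t 0.1 pos [ 238.4 -550.1  238.3] rot [-1.799e+02 -1.000e-02  2.342e+01] F [ 0.4  0.4 -0.4] w 85.5
(238.5, -550, 330, 23.4) shift [ 6.000e-04 -1.000e-04 -3.667e-01] rz 0.0001 rows 2.2
(238.5, -550, 330, 47.4) shift [0. 0. 0.] rz -0.0667 rows 3.4
(428, -298, 330, 47.4) shift [ 1.2551 -0.1243 -0.    ] rz -0.0 rows 7.6
(618, -45.3, 330, 47.4) shift [ 1.2585 -0.1248 -0.    ] rz -0.0 rows 7.6
```

Emit:
{"api": "carry_out", "payload": {"increments": "0 0 -0.092 0 0 -0.0167 -1;0 0 -0.092 0 0 -0.0167 -1;0 0 -0.092 0 0 -0.0167 -1;0 0 -0.092 0 0 -0.0166 -1;0.15 -0.015 0 0 0 0 -1;0.15 -0.015 0 0 0 0 -1;0.15 -0.015 0 0 0 0 -1;0.15 -0.015 0 0 0 0 -1", "squeeze": 30}}

```text
time: 0.77
tool_pos: [329.4, -428.6, 330.8]
eef_rot: [-180.0, -0.0, 47.4]
contact_force: [0.9, -0.1, 0.1]
grip_width: 85.3
```

Emit:
{"api": "carry_out", "payload": {"increments": "0.15 -0.015 0 0 0 0 -1;0.15 -0.015 0 0 0 0 -1;0.15 -0.015 0 0 0 0 -1;0.15 -0.015 0 0 0 0 -1;0.15 -0.015 0 0 0 0 -1;0.15 -0.015 0 0 0 0 -1;0.15 -0.015 0 0 0 0 -1;0.15 -0.015 0 0 0 0 -1"}}

```text
time: 1.43
tool_pos: [510.4, -186.9, 330.9]
eef_rot: [-180.0, 0.0, 47.4]
contact_force: [0.7, -0.8, -0.5]
grip_width: 85.4
```

Emit:
{"api": "carry_out", "payload": {"increments": "0.15 -0.015 0 0 0 0 -1;0.15 -0.015 0 0 0 0 -1;0.15 -0.015 0 0 0 0 -1;0.15 -0.015 0 0 0 0 -1;0.11 -0.01 0 0 0 0 -1;0 0 0 0 0 0 -1;0 0 0 0 0 0 -1"}}

```text
time: 2.02
tool_pos: [617.2, -44.6, 330.1]
eef_rot: [-179.9, 0.1, 47.6]
contact_force: [-0.2, -0.4, 0.3]
grip_width: 85.7
```

```bash
python3 - <<'E'
from h import *
from plant import env
w=env.snapshot("wrist"); pickle.dump(w,open("w1.pkl","wb")); cv2.imwrite("pics/w1.png",w["image"][:,:,::-1])
print(proj(w,[[618,-45.3,243.5]]))
plan(env.sense(),(618,-45.3,300,47.4),(618,-45.3,238,47.4))
E
```

```text
[[314.40637662 250.42861325]]
t 2.07 pos [616.8 -45.8 330.4] rot [-1.7993e+02  7.0000e-02  4.7500e+01] F [ 0.1 -0.1  0.4] w 85.5
(618, -45.3, 300, 47.4) shift [0.0048 0.0024 0.1217] rz 0.0003 rows 0.7
(618, -45.3, 238, 47.4) shift [-0.    -0.     0.248] rz -0.0 rows 1.5
```

View pics/w1.png

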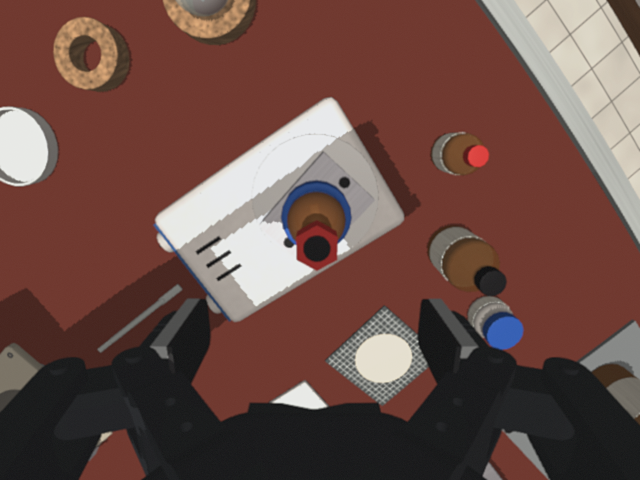

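The wrist view shows the red stopper's dot at (317,249), and I predicted (314,250), so the position holds. The hex flats line up with the jaws. I'll go down and grip only the head.

Emit:
{"api": "carry_out", "payload": {"increments": "0.004 0.002 0.12 0 0 0 -1;0 0 0.12 0 0 0 -1;0 0 0.08 0 0 0 -1;0 0 0.045 0 0 0 -1;0 0 0 0 0 0 -0.2;0 0 0 0 0 0 0.2;0 0 0 0 0 0 1;0 0 0 0 0 0 1", "squeeze": 30}}

```text
time: 2.73
tool_pos: [619.0, -46.2, 242.6]
eef_rot: [179.8, -0.1, 47.4]
contact_force: [0.0, -0.3, 0.2]
grip_width: 38.5
```

Emit:
{"api": "carry_out", "payload": {"increments": "0 0 0 0 0 0 1;0 0 0 0 0 0 1;0 0 0 0 0 0 1;0 0 0 0 0 0 1"}}

```text
time: 3.07
tool_pos: [618.9, -45.9, 242.0]
eef_rot: [179.8, -0.1, 47.4]
contact_force: [0.0, 0.7, 5.8]
grip_width: 25.6
```

Emit:
{"api": "carry_out", "payload": {"increments": "0 0 -0.02 0 0 0 1;0 0 -0.04 0 0 0 1;0 0 -0.06 0 0 0 1;0 0 -0.08 0 0 0 1;0 0 -0.08 0 0 0 1;0 0 0 0 0 0 1"}}

```text
time: 3.57
tool_pos: [619.6, -45.9, 316.2]
eef_rot: [179.6, -0.2, 47.4]
contact_force: [1.0, -0.2, 2.1]
grip_width: 26.1
```

```bash
python3 - <<'E'
from h import *
from plant import env
w=env.snapshot("wrist");t=env.snapshot("scene"); cv2.imwrite("pics/w2.png",np.hstack([crop(w["image"],200,160,440,400,2)[:480,:400],crop(t["image"],300,250,410,370,4)[:480,:400]]))
plan(env.sense(),(376,263.5,310,47.4),(376,263.5,50,47.4))
E
```

```text
t 3.67 pos [618.6 -45.8 311.7] rot [ 1.7987e+02 -9.0000e-02  4.7440e+01] F [-1.4 -0.1 -1.1] w 25.6
(376, 263.5, 310, 47.4) shift [ 0.2547 -1.5516  0.0068] rz 0.0001 rows 9.4
(376, 263.5, 50, 47.4) shift [-0.   -0.    1.04] rz -0.0 rows 6.2
```

View pics/w2.png

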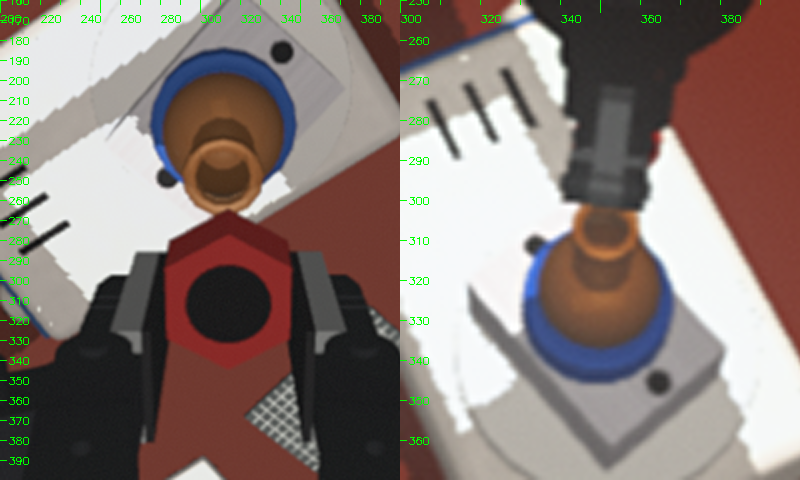

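The stopper is held squarely, with its head at (315,300) in the wrist view. The flask's open neck is undisturbed. Carrying it to the dish.

Emit:
{"api": "carry_out", "payload": {"increments": "0.0255 -0.155 0 0 0 0 1;0.0255 -0.155 0 0 0 0 1;0.0255 -0.155 0 0 0 0 1;0.0255 -0.155 0 0 0 0 1;0.0255 -0.155 0 0 0 0 1;0.0255 -0.155 0 0 0 0 1;0.0255 -0.155 0 0 0 0 1;0.0255 -0.155 0 0 0 0 1"}}

```text
time: 4.33
tool_pos: [422.2, 202.4, 308.7]
eef_rot: [-179.9, 0.1, 47.4]
contact_force: [-0.1, 0.2, -0.5]
grip_width: 25.7
```

Emit:
{"api": "carry_out", "payload": {"increments": "0.0255 -0.155 0 0 0 0 1;0.0255 -0.155 0 0 0 0 1;0 0 0.16 0 0 0 1;0 0 0.16 0 0 0 1;0 0 0.16 0 0 0 1;0 0 0.16 0 0 0 1;0 0 0.16 0 0 0 1;0 0 0 0 0 0 1"}}

```text
time: 5.0
tool_pos: [369.3, 259.9, 100.4]
eef_rot: [-179.7, 0.8, 47.5]
contact_force: [-2.4, -0.9, -1.6]
grip_width: 25.7
```

```bash
python3 - <<'E'
from h import *
from plant import env
plan(env.sense(),(376,263.5,38,47.4))
E
```

```text
t 5.0 pos [369.3 259.9 100.4] rot [-179.71    0.85   47.45] F [-2.4 -0.9 -1.6] w 25.7
(376, 263.5, 38, 47.4) shift [0.0287 0.0102 0.2497] rz 0.0001 rows 1.5
```

Emit:
{"api": "carry_out", "payload": {"increments": "0.008 0 0.1 0 0 0 1;0.008 0 0.08 0 0 0 1;0 0 0 0 0 0 1;0 0 0 0 0 0 1;0 0 0 0 0 0 1"}}

```text
time: 5.42
tool_pos: [379.3, 266.7, 67.0]
eef_rot: [180.0, -0.1, 47.4]
contact_force: [0.6, -0.0, 1.0]
grip_width: 25.7
```

Emit:
{"api": "carry_out", "payload": {"increments": "-0.02 -0.002 0.04 0 0 0 1;0 0 0.04 0 0 0 1;0 0 0.036 0 0 0 1;0 0 0 0 0 0 1;0 0 0 0 0 0 1;0 0 0 0 0 0 -0.3;0 0 0 0 0 0 -1;0 0 0 0 0 0 -1"}}

```text
time: 6.08
tool_pos: [374.7, 263.0, 36.1]
eef_rot: [-180.0, -0.0, 47.4]
contact_force: [-0.3, -0.3, -0.1]
grip_width: 61.8
```

Emit:
{"api": "carry_out", "payload": {"increments": "0 0 0 0 0 0 -1;0 0 0 0 0 0 -1;0 0 0 0 0 0 -1;0 0 -0.1 0 0 0 -1;0 0 -0.16 0 0 0 -1;0 0 -0.16 0 0 0 -1;0 0 -0.16 0 0 0 -1;0 0 -0.16 0 0 0 -1"}}

```text
time: 6.75
tool_pos: [374.2, 262.7, 223.0]
eef_rot: [180.0, -0.0, 47.4]
contact_force: [1.2, 1.4, -0.7]
grip_width: 85.4
```

```bash
python3 - <<'E'
from h import *
from plant import env
w=env.snapshot("wrist"); cv2.imwrite("pics/w3.png",w["image"][:,:,::-1])
plan(env.sense(),(618.3,-45.5,300,5.5),(618.3,-45.5,196,5.5))
print(proj(w,[[376,263.5,20],[534.5,258,30]]))
E
```

```text
t 6.8 pos [377.7 264.6 232.4] rot [179.77  -0.66  47.44] F [2.8 1.8 8.3] w 85.3
(618.3, -45.5, 300, 5.5) shift [-0.263   1.5479 -0.2706] rz 0.1165 rows 9.6
(618.3, -45.5, 196, 5.5) shift [ 0.    -0.     0.416] rz -0.0 rows 2.5
[[313.57262939 212.01380981]
 [451.32185914  98.9379622 ]]
```

View pics/w3.png

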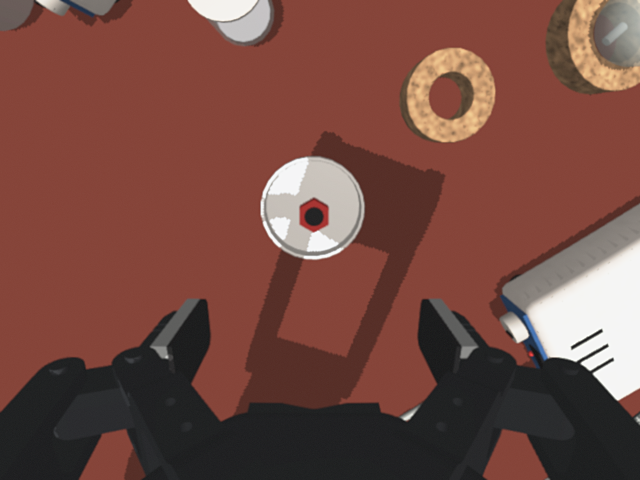

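The stopper stands in the dish at (314,215). The ring hole at (450,97) agrees with my prediction of (451,99). Going back for the flask.

Emit:
{"api": "carry_out", "payload": {"increments": "-0.0263 0.1548 -0.03 0 0 0 -1;-0.0263 0.1548 -0.03 0 0 0 -1;-0.0263 0.1548 -0.03 0 0 0 -1;-0.0263 0.1548 -0.03 0 0 0 -1;-0.0263 0.1548 -0.03 0 0 0 -1;-0.0263 0.1548 -0.03 0 0 0 -1;-0.0263 0.1548 -0.03 0 0 0 -1;-0.0263 0.1548 -0.03 0 0 0 -1"}}

```text
time: 7.47
tool_pos: [568.1, 12.9, 281.1]
eef_rot: [180.0, -0.0, 47.4]
contact_force: [0.5, 0.7, -0.2]
grip_width: 85.8
```

Emit:
{"api": "carry_out", "payload": {"increments": "-0.0263 0.1548 -0.03 0 0 0 -1;-0.0263 0.1548 0 0 0 0 -1;0 0 0 0 0 0.0194 -1;0 0 0 0 0 0.0194 -1;0 0 0 0 0 0.0194 -1;0 0 0 0 0 0.0194 -1;0 0 0 0 0 0.0194 -1;0 0 0 0 0 0.0194 -1"}}

```text
time: 8.13
tool_pos: [615.2, -47.3, 288.0]
eef_rot: [-180.0, 0.0, 5.2]
contact_force: [0.9, 0.7, -1.2]
grip_width: 85.4
```

Emit:
{"api": "carry_out", "payload": {"increments": "0 0 0 0 0 0 -1;0 0 0 0 0 0 -1;0 0 0 0 0 0 -1"}}

```text
time: 8.38
tool_pos: [615.2, -47.2, 288.3]
eef_rot: [-180.0, 0.0, 5.8]
contact_force: [0.2, 0.3, -0.3]
grip_width: 85.1
```

```bash
python3 - <<'E'
from h import *
from plant import env
plan(env.sense(),(618.3,-45.5,250,5.5),(618.3,-45.5,196,5.5))
E
```

```text
t 8.38 pos [615.2 -47.2 288.3] rot [-1.80e+02  1.00e-02  5.77e+00] F [ 0.2  0.3 -0.3] w 85.1
(618.3, -45.5, 250, 5.5) shift [ 0.013  -0.0056  0.1533] rz 0.0008 rows 0.9
(618.3, -45.5, 196, 5.5) shift [ 0.    -0.     0.216] rz -0.0 rows 1.3
```

Emit:
{"api": "carry_out", "payload": {"increments": "0.013 -0.0056 0.1 0 0 0 -1;0 0 0.12 0 0 0 -1;0 0 0.09 0 0 0 -1;0 0 0.059 0 0 0 -1;0 0 0 0 0 0 -1;0 0 0 0 0 0 -1;0 0 0 0 0 0 -0.2;0 0 0 0 0 0 0.2", "squeeze": 40}}

```text
time: 9.05
tool_pos: [619.5, -45.7, 198.5]
eef_rot: [180.0, -0.2, 5.6]
contact_force: [-0.0, 0.3, -0.1]
grip_width: 64.1
```

Emit:
{"api": "carry_out", "payload": {"increments": "0 0 0 0 0 0 0.3;0 0 0 0 0 0 1;0 0 0 0 0 0 1;0 0 0 0 0 0 1;0 0 0 0 0 0 1;0 0 0 0 0 0 1;0 0 0 0 0 0 1"}}

```text
time: 9.63
tool_pos: [618.8, -45.5, 197.1]
eef_rot: [180.0, -0.1, 5.5]
contact_force: [0.1, -0.3, 5.9]
grip_width: 25.5
```

Emit:
{"api": "carry_out", "payload": {"increments": "0 0 -0.02 0 0 0 1;0 0 -0.04 0 0 0 1;0 0 -0.06 0 0 0 1;0 0 -0.08 0 0 0 1;0 0 -0.08 0 0 0 1;0 0 -0.06 0 0 0 1;0 0 0 0 0 0 1;0 0 0 0 0 0 1", "squeeze": 50}}

```text
time: 10.3
tool_pos: [618.9, -45.6, 282.4]
eef_rot: [180.0, -0.1, 5.5]
contact_force: [-0.2, 0.0, -1.6]
grip_width: 25.2
```

```bash
python3 - <<'E'
from h import *
from plant import env
w=env.snapshot("wrist");t=env.snapshot("scene"); cv2.imwrite("pics/w4.png",np.hstack([crop(w["image"],180,160,440,400,2)[:480,:400],crop(t["image"],300,250,410,370,4)[:480,:400]]))
plan(env.sense(),(535,258.5,280,5.5),(535,258.5,100,5.5))
E
```

```text
t 10.4 pos [617.8 -45.5 279.8] rot [-1.7997e+02  1.1000e-01  5.5300e+00] F [-0.4  0.5 -1. ] w 25.0
(535, 258.5, 280, 5.5) shift [-2.1240e-01 -1.2421e+00 -7.0000e-04] rz 0.0001 rows 7.6
(535, 258.5, 100, 5.5) shift [ 0.   -0.    0.72] rz -0.0 rows 4.3
```

View pics/w4.png

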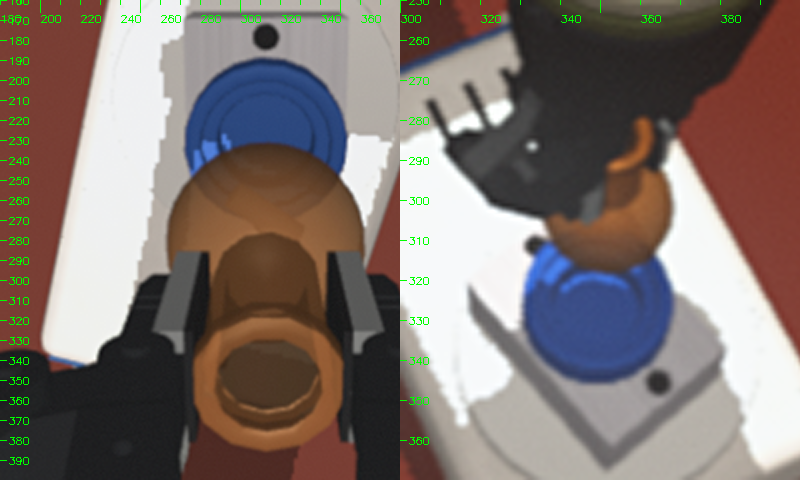

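The flask hangs upright in the pads, and the insert stayed in the block. Carrying it to the ring at a moderate speed.

Emit:
{"api": "carry_out", "payload": {"increments": "-0.009 -0.05 0 0 0 0 1;-0.0177 -0.1035 0 0 0 0 1;-0.0177 -0.1035 0 0 0 0 1;-0.0177 -0.1035 0 0 0 0 1;-0.0177 -0.1035 0 0 0 0 1;-0.0177 -0.1035 0 0 0 0 1;-0.0177 -0.1035 0 0 0 0 1;-0.0177 -0.1035 0 0 0 0 1"}}

```text
time: 11.07
tool_pos: [565.0, 145.8, 279.8]
eef_rot: [-180.0, 0.1, 5.5]
contact_force: [-0.1, -0.0, -1.2]
grip_width: 25.5
```

Emit:
{"api": "carry_out", "payload": {"increments": "-0.0177 -0.1035 0 0 0 0 1;-0.0177 -0.1035 0 0 0 0 1;-0.0177 -0.1035 0 0 0 0 1;-0.0177 -0.1035 0 0 0 0 1;-0.0087 -0.0535 0 0 0 0 1;0 0 0.06 0 0 0 1;0 0 0.1 0 0 0 1;0 0 0.1 0 0 0 1"}}

```text
time: 11.73
tool_pos: [535.4, 259.1, 215.7]
eef_rot: [-180.0, -0.1, 5.6]
contact_force: [0.6, 0.1, -1.0]
grip_width: 25.3
```

Emit:
{"api": "carry_out", "payload": {"increments": "0 0 0.1 0 0 0 1;0 0 0.1 0 0 0 1;0 0 0.1 0 0 0 1;0 0 0.06 0 0 0 1;0 0 0 0 0 0 1;0 0 0 0 0 0 1;0 0 0 0 0 0 1;0 0 0 0 0 0 1"}}

```text
time: 12.4
tool_pos: [536.6, 258.8, 128.2]
eef_rot: [-180.0, -0.2, 5.5]
contact_force: [0.6, 1.1, -0.6]
grip_width: 25.2
```

```bash
python3 - <<'E'
from h import *
from plant import env
s=env.sense()
plan(s,(535,258.5,82,5.5))
t=env.snapshot("top");c=env.snapshot("scene"); cv2.imwrite("pics/w5.png",np.hstack([crop(t["image"],170,150,270,270,4),crop(c["image"],390,160,490,280,4)]))
pickle.dump((t,c),open("w5.pkl","wb"))
E
```

```text
t 12.4 pos [536.6 258.8 128.2] rot [-1.7996e+02 -1.6000e-01  5.5300e+00] F [ 0.6  1.1 -0.6] w 25.2
(535, 258.5, 82, 5.5) shift [-0.0066  0.0006  0.1848] rz 0.0001 rows 1.1
```

View pics/w5.png

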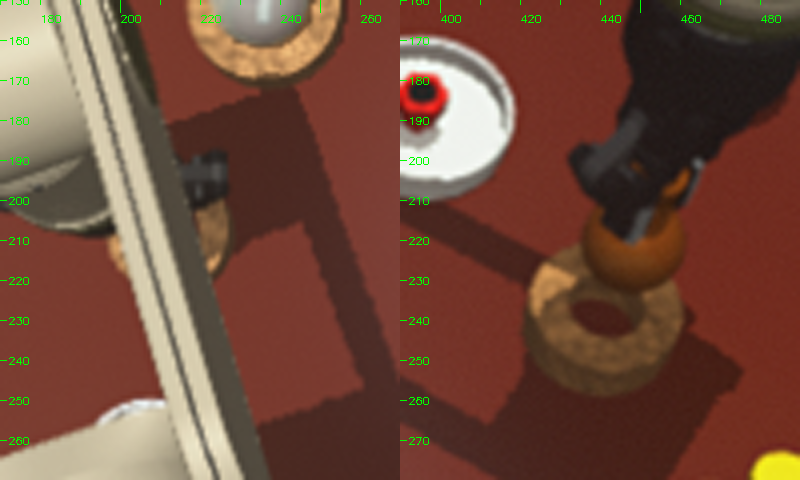

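The scene view shows the flask upright above the ring hole, with the hole centre about 1 cm below the bulb in the picture. Lowering slowly and watching the force.

Emit:
{"api": "carry_out", "payload": {"increments": "-0.005 0.001 0.04 0 0 0 1;0 0 0.05 0 0 0 1;0 0 0.04 0 0 0 1;0 0 0.02 0 0 0 1;0 0 0.01 0 0 0 1;0 0 0 0 0 0 1;0 0 0 0 0 0 1;0 0 0 0 0 0 1"}}

```text
time: 13.17
tool_pos: [534.7, 258.1, 86.8]
eef_rot: [-180.0, -0.0, 5.5]
contact_force: [0.2, 0.2, -1.1]
grip_width: 25.3
```

Emit:
{"api": "carry_out", "payload": {"increments": "0 0 0.006 0 0 0 1;0 0 0 0 0 0 1;0 0 0.006 0 0 0 1;0 0 0 0 0 0 1;0 0 0 0 0 0 1;0 0 0 0 0 0 1"}}

```text
time: 13.67
tool_pos: [534.3, 258.0, 83.3]
eef_rot: [-180.0, 0.0, 5.5]
contact_force: [0.0, -0.2, -0.7]
grip_width: 25.3
```

Emit:
{"api": "carry_out", "payload": {"increments": "0 0 0.006 0 0 0 1;0 0 0 0 0 0 1;0 0 0.004 0 0 0 1;0 0 0 0 0 0 1;0 0 0 0 0 0 1"}}

```text
time: 14.08
tool_pos: [534.9, 258.4, 81.5]
eef_rot: [-180.0, -0.1, 5.5]
contact_force: [0.7, 2.1, 4.8]
grip_width: 25.2
```

Emit:
{"api": "carry_out", "payload": {"increments": "0 0 0.004 0 0 0 1;0 0 0 0 0 0 1;0 0 0 0 0 0 1"}}

```text
time: 14.33
tool_pos: [535.3, 258.7, 81.0]
eef_rot: [-179.9, -0.1, 5.5]
contact_force: [-0.4, 2.2, 7.5]
grip_width: 25.0
```

Emit:
{"api": "carry_out", "payload": {"increments": "0 0 0.004 0 0 0 1;0 0 0 0 0 0 1;0 0 0 0 0 0 1"}}

```text
time: 14.58
tool_pos: [535.8, 258.9, 80.7]
eef_rot: [-179.9, -0.2, 5.5]
contact_force: [0.8, 2.1, 9.7]
grip_width: 25.0
```

Contact came at about z 81, as expected, with the flask seated. Opening slowly, then going straight up.

Emit:
{"api": "carry_out", "payload": {"increments": "0 0 0 0 0 0 0.3;0 0 0 0 0 0 0.2;0 0 0 0 0 0 0;0 0 0 0 0 0 -0.4;0 0 0 0 0 0 -1;0 0 0 0 0 0 -1;0 0 0 0 0 0 -1;0 0 0 0 0 0 -1"}}

```text
time: 15.25
tool_pos: [534.3, 258.0, 78.7]
eef_rot: [180.0, 0.0, 5.5]
contact_force: [-0.2, 0.2, 0.1]
grip_width: 85.5
```

Emit:
{"api": "carry_out", "payload": {"increments": "0 0 0 0 0 0 -1;0 0 -0.04 0 0 0 -1;0 0 -0.08 0 0 0 -1;0 0 -0.16 0 0 0 -1;0 0 -0.16 0 0 0 -1;0 0 -0.16 0 0 0 -1;0 0 -0.1 0 0 0 -1;0 0 0 0 0 0 -1"}}

```text
time: 15.92
tool_pos: [537.4, 259.2, 263.3]
eef_rot: [-179.8, -0.7, 5.5]
contact_force: [1.2, 0.4, 0.5]
grip_width: 85.7
```

```bash
python3 - <<'E'
from h import *
from plant import env
w=env.snapshot("wrist"); cv2.imwrite("pics/w6.png",crop(w["image"],160,80,480,400,1))
print(proj(w,[[534.5,258,30],[534.5,258,110]]))
plan(env.sense(),(618.3,-45.5,270,5.5),(618.3,-45.5,160,5.5))
E
```

```text
[[314.64922763 214.08952522]
 [314.68321311 232.60407612]]
t 15.97 pos [536.5 258.9 259.6] rot [-179.87   -0.49    5.53] F [ 0.2 -0.1 -0.6] w 85.4
(618.3, -45.5, 270, 5.5) shift [ 0.2084  1.2433 -0.0415] rz 0.0001 rows 7.6
(618.3, -45.5, 160, 5.5) shift [ 0.   -0.    0.44] rz -0.0 rows 2.6
```

View pics/w6.png

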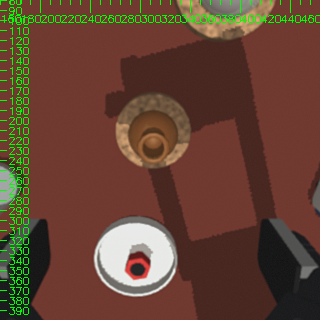

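The flask stands upright in the ring. Its rim is at (313,228) against a prediction of (315,232). The stopper is still in the dish. Next is the insert.

Emit:
{"api": "carry_out", "payload": {"increments": "0.026 0.1554 -0.005 0 0 0 -1;0.026 0.1554 -0.005 0 0 0 -1;0.026 0.1554 -0.005 0 0 0 -1;0.026 0.1554 -0.005 0 0 0 -1;0.026 0.1554 -0.005 0 0 0 -1;0.026 0.1554 -0.005 0 0 0 -1;0.026 0.1554 -0.005 0 0 0 -1;0.026 0.1554 -0.005 0 0 0 -1"}}

```text
time: 16.63
tool_pos: [615.5, -48.2, 262.6]
eef_rot: [-180.0, 0.1, 5.5]
contact_force: [0.9, 0.5, 1.0]
grip_width: 85.4
```

Emit:
{"api": "carry_out", "payload": {"increments": "0 0 0.1 0 0 0 -1;0 0 0.15 0 0 0 -1;0 0 0.1 0 0 0 -1;0 0 0 0 0 0 -1;0 0 0 0 0 0 -1;0 0 0 0 0 0 -1"}}

```text
time: 17.13
tool_pos: [616.5, -46.2, 177.7]
eef_rot: [180.0, -0.1, 5.5]
contact_force: [0.5, 0.8, 0.8]
grip_width: 85.3
```

```bash
python3 - <<'E'
from h import *
from plant import env
plan(env.sense(),(618.3,-45.5,138,5.5))
w=env.snapshot("wrist"); cv2.imwrite("pics/w7.png",crop(w["image"],120,40,520,440,1))
print(proj(w,[[618.3,-45.5,152],[618.3,-45.5,146]]))
E
```

```text
t 17.13 pos [616.5 -46.2 177.7] rot [ 1.7999e+02 -5.0000e-02  5.5500e+00] F [0.5 0.8 0.8] w 85.3
(618.3, -45.5, 138, 5.5) shift [ 0.0075 -0.0022  0.1586] rz 0.0001 rows 1.0
[[311.55378795 286.22547384]
 [311.6050997  281.45437836]]
```

View pics/w7.png

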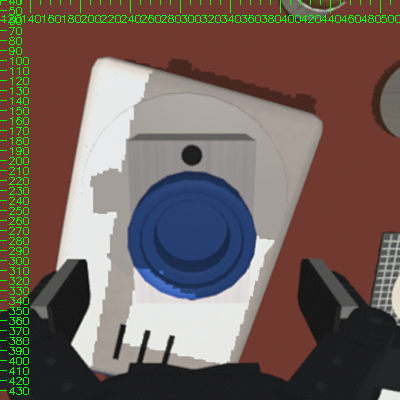

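```bash
python3 - <<'E'
from h import *
from plant import env
w=env.snapshot("wrist"); im=w["image"].astype(int)
m=((im[:,:,2]>im[:,:,0]+40)).astype(np.uint8); m[:200]=0
n,l,st,c=cv2.connectedComponentsWithStats(m); i=1+np.argmax(st[1:,4]); print(st[i],c[i])
m=l==i
pts=[]
for dx in(-3,0,3):
    a=np.radians(np.arange(0,360,3))
    P=np.concatenate([np.c_[618.3+dx+32*np.cos(a),-45.5+32*np.sin(a),np.full(a.size,z)] for z in(152,130)])
    q=proj(w,P);print(dx,q.min(0),q.max(0))
ys=np.nonzero(m)[0];xs=np.nonzero(m)[1];print(xs.min(),xs.max(),ys.min(),ys.max())
E
```

```text
[  248   213   127   127 12463] [310.94632111 276.63355532]
-3 [245.52845111 218.89505833] [375.88987306 349.12517514]
0 [245.77966592 213.30491505] [376.79230044 344.10330964]
3 [246.0359304  207.66836025] [377.70127811 339.02690713]
248 374 213 339
```

The blue mask agrees with the prediction to about 1 mm. Going down onto the collar.

Emit:
{"api": "carry_out", "payload": {"increments": "0.009 -0.002 0.04 0 0 0 -1;0 0 0.06 0 0 0 -1;0 0 0.04 0 0 0 -1;0 0 0.02 0 0 0 -1;0 0 0 0 0 0 -1;0 0 0 0 0 0 -1;0 0 0 0 0 0 -1;0 0 0 0 0 0 -1"}}

```text
time: 17.9
tool_pos: [618.8, -45.7, 137.3]
eef_rot: [180.0, -0.1, 5.5]
contact_force: [-0.5, 1.1, -0.4]
grip_width: 86.0
```

Emit:
{"api": "carry_out", "payload": {"increments": "0 0 0 0 0 0 -0.7;0 0 0 0 0 0 -0.5;0 0 0 0 0 0 -0.3;0 0 0 0 0 0 0;0 0 0 0 0 0 1;0 0 0 0 0 0 1", "squeeze": 50}}

```text
time: 18.4
tool_pos: [618.9, -45.7, 137.6]
eef_rot: [180.0, -0.1, 5.5]
contact_force: [-0.6, 1.2, 5.8]
grip_width: 61.8
```

Emit:
{"api": "carry_out", "payload": {"increments": "0 0 -0.02 0 0 0 1;0 0 -0.04 0 0 0 1;0 0 -0.06 0 0 0 1;0 0 -0.1 0 0 0 1;0 0 -0.12 0 0 0 1;0 0 -0.06 0 0 0 1;0 0 0 0 0 0 1;0 0 0 0 0 0 1"}}

```text
time: 19.07
tool_pos: [618.8, -45.7, 237.5]
eef_rot: [180.0, -0.1, 5.5]
contact_force: [-0.0, 0.1, -2.6]
grip_width: 61.7
```

```bash
python3 - <<'E'
from h import *
from plant import env
t=env.snapshot("scene"); w=env.snapshot("wrist");cv2.imwrite("pics/w8.png",np.hstack([crop(w["image"],180,200,440,440,2)[:480,:400],crop(t["image"],300,250,410,370,4)[:480,:400]]))
plan(env.sense(),(353.5,-295.5,230,5.5),(353.5,-295.5,50,5.5))
E
```

```text
t 19.17 pos [617.3 -45.5 234.4] rot [-1.7996e+02  1.6000e-01  5.5300e+00] F [-0.1  1.2 -1.9] w 62.1
(353.5, -295.5, 230, 5.5) shift [-1.1468  0.8938  0.0175] rz 0.0001 rows 8.7
(353.5, -295.5, 50, 5.5) shift [ 0.   -0.    0.72] rz -0.0 rows 4.3
```

View pics/w8.png

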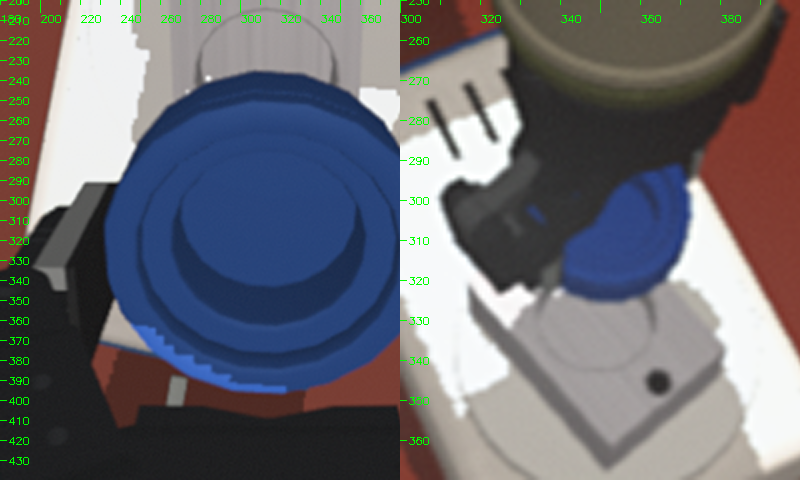

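The insert hangs level in the pads, and the block stayed behind. Carrying it to the tile.

Emit:
{"api": "carry_out", "payload": {"increments": "-0.1147 0.0894 0 0 0 0 1;-0.1147 0.0894 0 0 0 0 1;-0.1147 0.0894 0 0 0 0 1;-0.1147 0.0894 0 0 0 0 1;-0.1147 0.0894 0 0 0 0 1;-0.1147 0.0894 0 0 0 0 1;-0.1147 0.0894 0 0 0 0 1;-0.1147 0.0894 0 0 0 0 1"}}

```text
time: 19.83
tool_pos: [404.8, -245.8, 234.0]
eef_rot: [-179.9, 0.2, 5.5]
contact_force: [-0.9, -1.5, -2.2]
grip_width: 62.0
```

Emit:
{"api": "carry_out", "payload": {"increments": "-0.1147 0.0894 0 0 0 0 1;-0.1147 0.0894 0 0 0 0 1;0 0 0.12 0 0 0 1;0 0 0.12 0 0 0 1;0 0 0.12 0 0 0 1;0 0 0.12 0 0 0 1;0 0 0 0 0 0 1;0 0 0 0 0 0 1"}}

```text
time: 20.5
tool_pos: [352.3, -293.6, 113.4]
eef_rot: [-179.7, 0.3, 5.5]
contact_force: [0.5, 0.1, -1.0]
grip_width: 61.9
```

```bash
python3 - <<'E'
from h import *
from plant import env
plan(env.sense(),(353.5,-295.5,38,5.5))
w=env.snapshot("wrist");cv2.imwrite("pics/w9.png",w["image"][:,:,::-1])
print(proj(w,[[352.9+a*54,-296.3+b*54,8] for a,b in((0,0),(1,1),(1,-1),(-1,1),(-1,-1))]))
E
```

```text
t 20.5 pos [ 352.3 -293.6  113.4] rot [-179.67    0.26    5.53] F [ 0.5  0.1 -1. ] w 61.9
(353.5, -295.5, 38, 5.5) shift [0.004  0.008  0.3018] rz 0.0001 rows 1.8
[[317.59350272 242.07380381]
 [244.07618588 156.13500743]
 [406.33909412 172.26201445]
 [238.01625478 304.61913852]
 [382.06290117 317.47433165]]
```

View pics/w9.png

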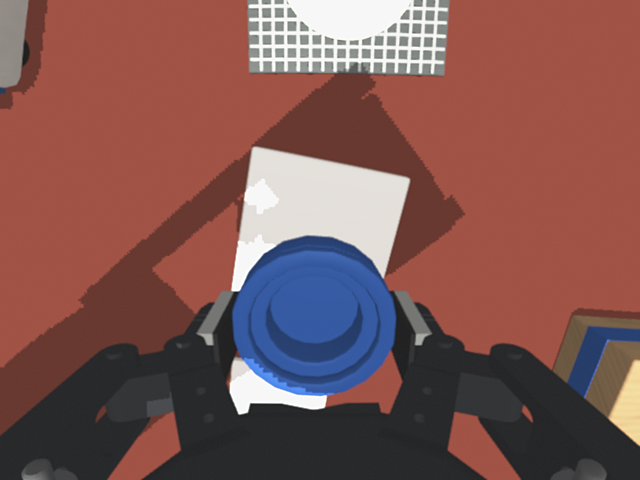

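```bash
python3 - <<'E'
from h import *
from plant import env
d=pickle.load(open("s0.pkl","rb"));T=d["top"]
w=env.snapshot("wrist")
t=np.array([onz(T,(190+x/3,135+y/3),8) for x,y in((646,377),(768,393),(755,515),(633,501))]);print(t.round(1),proj(w,t).round())
print([onz(w,p,8).round(1) for p in((252,147),(410,179),(232,290),(386,276))])
print(onz(T,(415,340),8))
plan(env.sense(),(353.5,-295.5,38,5.5))
E
```

```text
[[ 411.1 -246.9    8. ]
 [ 399.9 -355.5    8. ]
 [ 293.2 -345.3    8. ]
 [ 303.3 -237.3    8. ]] [[249. 153.]
 [408. 185.]
 [371. 324.]
 [230. 299.]]
[array([ 414.9, -248.6,    8. ]), array([ 404.3, -356. ,    8. ]), array([ 311.1, -238.9,    8. ]), array([ 333.1, -350.4,    8. ])]
[ 205.38308933 -276.19341978    8.        ]
t 20.6 pos [ 354.8 -296.   117.4] rot [ 1.7997e+02 -3.0000e-02  5.5400e+00] F [ 0.4 -0.5 -0.5] w 61.8
(353.5, -295.5, 38, 5.5) shift [-0.0049 -0.0026  0.3178] rz 0.0001 rows 1.9
```

The larger tile's far corners at (252,147) and (410,179) put its middle at about (355,-297). The arm is there now, so I'll lower the insert.

Emit:
{"api": "carry_out", "payload": {"increments": "0 0 0.06 0 0 0 1;0 0 0.1 0 0 0 1;0 0 0.08 0 0 0 1;0 0 0.04 0 0 0 1;0 0 0.02 0 0 0 1;0 0 0 0 0 0 1;0 0 0 0 0 0 1;0 0 0 0 0 0 1"}}

```text
time: 21.27
tool_pos: [355.4, -296.7, 43.0]
eef_rot: [179.9, -0.1, 5.5]
contact_force: [-0.2, -0.6, -2.4]
grip_width: 61.8
```

Emit:
{"api": "carry_out", "payload": {"increments": "0 0 0.01 0 0 0 1;0 0 0 0 0 0 1;0 0 0 0 0 0 1"}}

```text
time: 21.52
tool_pos: [354.5, -295.9, 39.1]
eef_rot: [180.0, -0.0, 5.5]
contact_force: [0.1, 0.7, -1.4]
grip_width: 62.0
```

Emit:
{"api": "carry_out", "payload": {"increments": "0 0 0.008 0 0 0 1;0 0 0 0 0 0 1;0 0 0.004 0 0 0 1;0 0 0 0 0 0 1;0 0 0 0 0 0 1"}}

```text
time: 21.93
tool_pos: [354.3, -295.7, 35.7]
eef_rot: [-180.0, 0.0, 5.5]
contact_force: [-0.0, -1.0, -1.7]
grip_width: 61.6
```

Emit:
{"api": "carry_out", "payload": {"increments": "0 0 0.006 0 0 0 1;0 0 0 0 0 0 1;0 0 0 0 0 0 1"}}

```text
time: 22.18
tool_pos: [354.4, -295.8, 35.5]
eef_rot: [-180.0, 0.0, 5.5]
contact_force: [-4.9, 6.3, 13.9]
grip_width: 62.1
```

Contact at z 35.5, as predicted. Releasing and lifting.

Emit:
{"api": "carry_out", "payload": {"increments": "0 0 0 0 0 0 0;0 0 0 0 0 0 -0.6;0 0 0 0 0 0 -1;0 0 0 0 0 0 -1;0 0 0 0 0 0 -1;0 0 -0.06 0 0 0 -1;0 0 -0.12 0 0 0 -1;0 0 -0.16 0 0 0 -1"}}

```text
time: 22.85
tool_pos: [352.3, -293.6, 116.9]
eef_rot: [-179.7, 0.3, 5.5]
contact_force: [0.4, -0.2, -0.4]
grip_width: 85.3
```

Emit:
{"api": "carry_out", "payload": {"increments": "0 0 -0.16 0 0 0 -1;0 0 -0.16 0 0 0 -1;0.1147 -0.0894 0 0 0 0 -1;0.1147 -0.0894 0 0 0 0 -1;0.1147 -0.0894 0 0 0 0 -1;0.1147 -0.0894 0 0 0 0 -1;0.1147 -0.0894 0 0 0 0 -1;0.1147 -0.0894 0 0 0 0 -1"}}

```text
time: 23.52
tool_pos: [513.8, -144.2, 199.2]
eef_rot: [180.0, -0.0, 5.5]
contact_force: [0.3, -0.7, -0.6]
grip_width: 85.7
```

Emit:
{"api": "carry_out", "payload": {"increments": "0.1147 -0.0894 0 0 0 0 -1;0.1147 -0.0894 0 0 0 0 -1;0.1147 -0.0894 0 0 0 0 -1;0.1147 -0.0894 0 0 0 0 -1;0 0 0 0 0 0 -1;0 0 0 0 0 0 -1;0 0 0 0 0 0 -1"}}

```text
time: 24.1
tool_pos: [617.9, -45.7, 198.7]
eef_rot: [180.0, 0.1, 5.6]
contact_force: [0.4, -0.2, -0.2]
grip_width: 85.1
```

```bash
python3 - <<'E'
from h import *
from plant import env
plan(env.sense(),(618.8,-45.5,113,5.5))
t=env.snapshot("scene"); w=env.snapshot("wrist")
pickle.dump((t,w),open("w10.pkl","wb"))
cv2.imwrite("pics/w10.png",np.hstack([crop(t["image"],100,190,260,440,2),crop(w["image"],180,60,440,310,2)[:500,:460]]))
P=np.array([[47,33],[47,-33],[-47,-33],[-47,33]]);a=np.radians(5.5);R=np.array([[np.cos(a),-np.sin(a)],[np.sin(a),np.cos(a)]])
print(proj(w,np.c_[P@R.T+[618.5,-45.5],[130]*4]).round(1))
E
```

```text
t 24.1 pos [617.9 -45.7 198.7] rot [1.7999e+02 7.0000e-02 5.5700e+00] F [ 0.4 -0.2 -0.2] w 85.1
(618.8, -45.5, 113, 5.5) shift [ 3.800e-03 -3.000e-04  3.428e-01] rz 0.0002 rows 2.1
[[253.4 180.3]
 [369.8 180.3]
 [363.2 328.1]
 [260.4 328.1]]
```

View pics/w10.png

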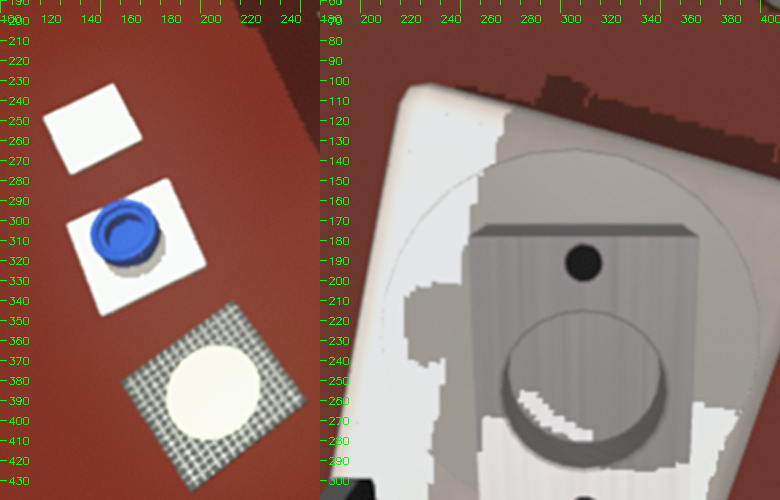

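The insert stands on the larger tile, with its collar around (162,305). The block's far corners at (255,178) and (370,178) match my prediction to within 2 px, so the yaw is right. Now gripping the block.

Emit:
{"api": "carry_out", "payload": {"increments": "0.004 0 0.06 0 0 0 -1;0 0 0.12 0 0 0 -1;0 0 0.1 0 0 0 -1;0 0 0.05 0 0 0 -1;0 0 0.025 0 0 0 -1;0 0 0 0 0 0 -1;0 0 0 0 0 0 -1;0 0 0 0 0 0 -1"}}

```text
time: 24.87
tool_pos: [620.5, -45.9, 112.7]
eef_rot: [180.0, -0.2, 5.5]
contact_force: [-0.2, -0.6, 0.4]
grip_width: 85.2
```

Emit:
{"api": "carry_out", "payload": {"increments": "0 0 0 0 0 0 -0.7;0 0 0 0 0 0 -0.5;0 0 0 0 0 0 0;0 0 0 0 0 0 1;0 0 0 0 0 0 1;0 0 0 0 0 0 1", "squeeze": 80}}

```text
time: 25.37
tool_pos: [620.4, -45.6, 112.9]
eef_rot: [180.0, -0.2, 5.5]
contact_force: [-2.0, 0.5, 7.5]
grip_width: 64.2
```

Emit:
{"api": "carry_out", "payload": {"increments": "0 0 -0.02 0 0 0 1;0 0 -0.04 0 0 0 1;0 0 -0.06 0 0 0 1;0 0 -0.1 0 0 0 1;0 0 -0.06 0 0 0 1;0 0 0 0 0 0 1;0 0 0 0 0 0 1;0 0 0 0 0 0 1"}}

```text
time: 26.03
tool_pos: [618.5, -45.4, 179.3]
eef_rot: [-180.0, 0.1, 5.5]
contact_force: [0.0, -0.2, -5.3]
grip_width: 64.2
```

```bash
python3 - <<'E'
from h import *
from plant import env
w=env.snapshot("wrist");cv2.imwrite("pics/w11.png",w["image"][:,:,::-1])
plan(env.sense(),(525.5,-299,175,4),(525.5,-299,40,4))
E
```

```text
t 26.08 pos [618.2 -45.3 178.6] rot [-1.7996e+02  1.6000e-01  5.5300e+00] F [ 0.1  0.3 -5.5] w 64.2
(525.5, -299, 175, 4) shift [-0.4667  0.9742  0.0145] rz 0.0043 rows 6.5
(525.5, -299, 40, 4) shift [ 0.   -0.    0.54] rz 0.0 rows 3.2
```

View pics/w11.png

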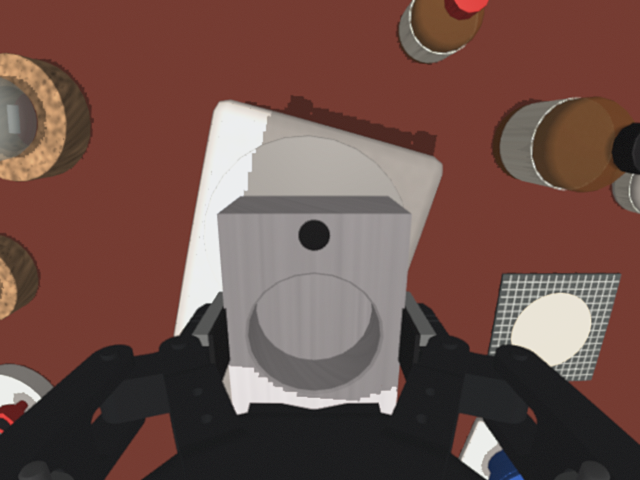

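The block is held level. I'll carry it out in -x first, to keep clear of the bottles, and then across to the gauze.

Emit:
{"api": "carry_out", "payload": {"increments": "-0.06 -0.006 0 0 0 0 1;-0.12 -0.0119 0 0 0 0 1;-0.12 -0.0119 0 0 0 0 1;-0.066 -0.0058 0 0 0 0 1;-0.0139 0.1443 0 0 0 0 1;-0.0139 0.1443 0 0 0 0 1;-0.0139 0.1443 0 0 0 0 1;-0.0139 0.1443 0 0 0 0 1"}}

```text
time: 26.75
tool_pos: [526.2, -191.3, 178.9]
eef_rot: [-179.9, 0.1, 5.6]
contact_force: [1.1, 1.3, -4.0]
grip_width: 64.5
```

Emit:
{"api": "carry_out", "payload": {"increments": "-0.0139 0.1443 0 0 0 0 1;-0.0139 0.1443 0 0 0 0 1;-0.0139 0.1443 0 0 0 0.0043 1;0 0 0.1 0 0 0 1;0 0 0.12 0 0 0 1;0 0 0.1 0 0 0 1;0 0 0 0 0 0 1;0 0 0 0 0 0 1"}}

```text
time: 27.42
tool_pos: [525.1, -297.6, 97.3]
eef_rot: [-179.7, 0.3, 4.0]
contact_force: [1.2, 0.6, -4.5]
grip_width: 64.3
```

```bash
python3 - <<'E'
from h import *
from plant import env
w=env.snapshot("wrist")
plan(env.sense(),(527,-299,30,4))
# pale disc / gauze seen from the scene camera before the block covers it: disc ellipse centre
t,_=pickle.load(open("w10.pkl","rb")); im=t["image"].astype(int)
m=((im.min(2)>200)).astype(np.uint8); n,l,st,c=cv2.connectedComponentsWithStats(m)
for i in range(1,n):
    if st[i,4]>800 and st[i,0]<260: print(st[i],c[i].round(1),onz(t,c[i],3).round(1))
# insert collar top: seat ring, from scene and top
b=((im[:,:,2]-im[:,:,0]>60)).astype(np.uint8)[190:440,100:260]; n,l,st,c=cv2.connectedComponentsWithStats(b);i=1+np.argmax(st[1:,4]);print("blue",st[i]+[100,190,0,0,0])
a=np.radians(np.arange(0,360,5));q=proj(t,np.r_[np.c_[355+32*np.cos(a),-296+32*np.sin(a),a*0+50],np.c_[355+32*np.cos(a),-296+32*np.sin(a),a*0+28]]);print("pred",q.min(0),q.max(0)-q.min(0))
E
```

```text
t 27.47 pos [ 526.9 -298.7  100. ] rot [-1.7992e+02  1.0000e-01  3.9900e+00] F [ 1.2 -0.  -2.9] w 64.6
(527, -299, 30, 4) shift [0.0004 0.0014 0.2799] rz -0.0 rows 1.7
[ 122  232   48   45 1231] [145.7 253.9] [ 204.1 -276.2    3. ]
[ 134  280   69   67 1603] [169.9 315.5] [ 361.3 -294.2    3. ]
[ 182  362   49   49 1730] [206.2 385.8] [ 526.2 -298.3    3. ]
[   0  386   39   94 2692] [ 15.  438.5] [ 417.7 -616.7    3. ]
blue [145 289  34  32 768]
pred [143.9202558  289.27166803] [36.73470404 35.12173942]
```

Emit:
{"api": "carry_out", "payload": {"increments": "0.002 0 0.06 0 0 0 1;0 0 0.08 0 0 0 1;0 0 0.07 0 0 0 1;0 0 0.04 0 0 0 1;0 0 0.025 0 0 0 1;0 0 0 0 0 0 1;0 0 0 0 0 0 1;0 0 0 0 0 0 1"}}

```text
time: 28.13
tool_pos: [529.0, -299.8, 33.5]
eef_rot: [179.9, -0.1, 4.0]
contact_force: [-0.3, 0.4, -4.1]
grip_width: 64.4
```

Emit:
{"api": "carry_out", "payload": {"increments": "0 0 0.008 0 0 0 1;0 0 0 0 0 0 1;0 0 0 0 0 0 1"}}

```text
time: 28.38
tool_pos: [528.1, -299.3, 30.3]
eef_rot: [180.0, -0.0, 4.0]
contact_force: [-0.7, 0.1, -4.2]
grip_width: 64.2
```

Emit:
{"api": "carry_out", "payload": {"increments": "0 0 0.008 0 0 0 1;0 0 0 0 0 0 1;0 0 0.006 0 0 0 1;0 0 0 0 0 0 1;0 0 0 0 0 0 1"}}

```text
time: 28.8
tool_pos: [527.9, -299.1, 26.2]
eef_rot: [-180.0, 0.0, 4.0]
contact_force: [0.3, -0.3, -5.0]
grip_width: 64.2
```

Emit:
{"api": "carry_out", "payload": {"increments": "0 0 0.005 0 0 0 1;0 0 0 0 0 0 1;0 0 0 0 0 0 1"}}

```text
time: 29.05
tool_pos: [528.0, -299.2, 25.9]
eef_rot: [180.0, -0.0, 4.0]
contact_force: [-5.2, 2.2, 5.1]
grip_width: 64.0
```

Contact at z 25.9, as predicted. Releasing, lifting clear, and taking a last look.

Emit:
{"api": "carry_out", "payload": {"increments": "0 0 0 0 0 0 0;0 0 0 0 0 0 -0.6;0 0 0 0 0 0 -1;0 0 0 0 0 0 -1;0 0 0 0 0 0 -1;0 0 -0.06 0 0 0 -1;0 0 -0.12 0 0 0 -1;0 0 -0.16 0 0 0 -1"}}

```text
time: 29.72
tool_pos: [525.5, -297.5, 107.0]
eef_rot: [-179.7, 0.3, 4.0]
contact_force: [1.5, -0.3, 0.3]
grip_width: 85.6
```

Emit:
{"api": "carry_out", "payload": {"increments": "0 0 -0.16 0 0 0 -1;0 0 -0.16 0 0 0 -1;0 0 -0.16 0 0 0 -1;0 0 -0.16 0 0 0 -1;-0.1 -0.16 0 0 0 0 -1;-0.05 -0.16 0 0 0 0 -1;0 0 0 0 0 0 -1;0 0 0 0 0 0 -1"}}

```text
time: 30.38
tool_pos: [487.8, -225.1, 270.1]
eef_rot: [180.0, -0.0, 4.1]
contact_force: [0.2, 0.2, 0.3]
grip_width: 85.3
```

```bash
python3 - <<'E'
from h import *
from plant import env
plan(env.sense())
t=env.snapshot("scene");cv2.imwrite("pics/end.png",crop(t["image"],100,150,500,450,2))
P=np.array([[47,33],[47,-33],[-47,-33],[-47,33]])
print("gauze corners",proj(t,np.c_[P+[526,-299],[43]*4]).round(1).tolist())
print("flask rim",proj(t,[[534.5,258,110]]))
E
```

```text
t 30.38 pos [ 487.8 -225.1  270.1] rot [ 1.80e+02 -2.00e-02  4.09e+00] F [0.2 0.2 0.3] w 85.3
gauze corners [[230.0, 392.1], [196.3, 414.2], [172.8, 369.3], [205.5, 349.1]]
flask rim [[448.7197389 215.6093552]]
```

The viewer is used up, so I'll make the last check numerically.

```bash
python3 - <<'E'
from h import *
from plant import env
t=env.snapshot("scene"); im=t["image"].astype(int)
def blobs(m,box,z,name,amin=15):
    x0,y0,x1,y1=box; n,l,st,c=cv2.connectedComponentsWithStats(m[y0:y1,x0:x1].astype(np.uint8))
    for i in range(1,n):
        if st[i,4]>=amin: print(name,(st[i]+[x0,y0,0,0,0]).tolist(),onz(t,c[i]+[x0,y0],z).round(1))
r,g,b=im[...,0],im[...,1],im[...,2]
blobs(im.max(2)<60,(160,330,260,430),43,"block holes")
print("pred holes",proj(t,[[566,-296,43],[486,-302,43],[526,-299,43]]).round(1).tolist())
blobs((r>150)&(g<80)&(b<80),(375,160,425,215),36,"stopper")
blobs((b-r>60),(120,260,210,350),50,"insert")
blobs((r>150)&(g>150)&(b<90),(460,250,520,310),137,"yellow")
blobs((r-b>50)&(g-b>20)&(r<260),(415,190,490,270),110,"flask+ring")
E
```

```text
block holes [236, 395, 10, 8, 24] [ 593.5 -255.9   43. ]
pred holes [[213.0, 398.6], [189.5, 363.1], [201.1, 380.6]]
stopper [389, 179, 12, 9, 51] [375.8 260.8  36. ]
insert [170, 295, 9, 15, 91] [ 363.8 -272.5   50. ]
insert [147, 306, 26, 15, 235] [ 370.9 -307.    50. ]
yellow [478, 273, 17, 15, 192] [683.1 205.2 137. ]
flask+ring [443, 210, 15, 13, 112] [536.1 258.9 110. ]
flask+ring [422, 220, 40, 34, 948] [562.4 214.7 110. ]
```

Emit:
{"api": "carry_out", "payload": {"increments": "0 -0.16 0 0 0 0 -1;0 -0.16 0 0 0 0 -1;0 -0.16 0 0 0 0 -1;0 -0.16 0 0 0 0 -1;0 -0.16 0 0 0 0 -1;0 -0.1 0 0 0 0 -1;0 0 0 0 0 0 -1;0 0 0 0 0 0 -1"}}

```text
time: 31.15
tool_pos: [473.4, -1.6, 270.3]
eef_rot: [180.0, -0.0, 4.1]
contact_force: [-0.3, -0.6, -0.5]
grip_width: 85.1
```

```bash
python3 - <<'E'
from h import *
from plant import env
for nm in("scene","top"):
    t=env.snapshot(nm); im=t["image"].astype(int)
    def blobs(m,P,h,z,name,amin=5):
        c0=proj(t,[P])[0].astype(int);x0,y0=c0-h;n,l,st,c=cv2.connectedComponentsWithStats(m[y0:y0+2*h,x0:x0+2*h].astype(np.uint8))
        for i in range(1,n):
            if st[i,4]>=amin: print(nm,name,(st[i]+[x0,y0,0,0,0]).tolist(),onz(t,c[i]+[x0,y0],z).round(1))
    r,g,b=im[...,0],im[...,1],im[...,2]
    blobs(im.max(2)<75,[526,-299,43],30,43,"block holes")
    blobs((b-r>40),[355,-296,50],30,50,"insert")
    a=np.radians(np.arange(0,360,5));q=proj(t,np.r_[[[355+32*np.cos(x),-296+32*np.sin(x),z] for x in a for z in(28,50)]]);print("pred insert",q.min(0),np.ptp(q,axis=0))
print(env.sense()["contact_force"])
E
```

```text
scene block holes [188, 362, 4, 3, 11] [ 486.  -301.8   43. ]
scene block holes [211, 397, 4, 4, 13] [ 564.7 -296.4   43. ]
scene insert [145, 289, 34, 34, 856] [ 358.1 -295.8   50. ]
pred insert [143.9202558  289.27166803] [36.73470404 35.12173942]
top insert [415, 271, 25, 25, 496] [ 353.8 -294.8   50. ]
pred insert [413.03501248 270.00636276] [26.59967407 25.28699373]
[-0.28137063 -0.40754548 -0.31323489]
```

```bash
python3 -c "
from plant import env
print(env.job_done())"
```

```text
the job is handed in; nothing more can be done
None
```

I took the stack apart, put all four parts on their places, and handed the job in at about 31 s; no verdict was reported.

Positions in the last checks, in mm:

| Part | Measured | Place | Notes |
|---|---|---|---|
| Stopper | (376, 261) | dish, about (376, 263) | standing inside the dish |
| Flask | rim at (536, 259) | cork ring, about (535, 258) | upright; touched the ring with about 10 N at the most in the readings |
| Insert | about (355, -296) | tile middle, about (355, -296) | stands on the larger tile |
| Base block | (525.4, -299.1) | gauze middle, about (526, -299) | flat |
| Clear flask | yellow stopper at (683, 205) | was (684, 203) | within measuring error |

- **Contact heights:** the flask, the insert and the block each touched down within about 1 mm of the height I predicted.
- **Cameras disagreed:** on the tile's x the top and scene cameras differed by about 5 mm. I used about 355, between the two, which keeps the insert within the 15 mm tolerance.
- **Last checks were numeric:** the picture limit was reached before the final view, so I checked by colour and position in the images. The first of these gave a broken reading for the insert and block because the arm's shadow was on them. Moving the arm away and repeating gave the values above.

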